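Lay a sample tube down on the slant rack

ROBOT

A 7-joint arm with a two-finger parallel gripper is mounted at the origin on a cart in front of the work surface, level with it; the furniture and walls round the work are solid. World frame = base frame: x ahead of the robot, y to its left, z up, the work surface at z = 0. Lengths are in m, angles in rad, forces in N, time in s.
With the tool pointing down it reaches from about 0.4 to 0.9 m from the base axis. Payload 5.5 kg.
Tool frame: the origin (TCP) lies at the very end of the fingers, on their centre line; the grasp point (between the pads) lies 19 mm behind it; y points along the fingers, z is the direction in which the jaws open and shut, and the axes are right-handed (so a half turn about y gives the same grasp; the last joint's range is limited). The gripper opens to 92 mm and grips with 3 to 60 N. Pads are 19 mm wide; open, the fingers measure 130 mm over their backs; the gripper's body (75 mm by 190 mm) begins 47 mm behind the grasp point.
Start: joints at [0.263, 0.501, -0.427, 1.55, 0.221, 1.138, -0.21], TCP at [0.65, 0, 0.227] pointing down, gripper open.
Joint ranges: [-2.88, 2.88], [-0.31, 2.03], [-1.54, 1.56], [0.2, 2.42], [-1.41, 4.55], [0.19, 2.02], [-2.57, 2.57]. Speed limits (rad/s): [2.57, 2.57, 3.14, 3.14, 3.14, 3.14, 3.14].

INTERFACE

Orientations are given as [roll, pitch, yaw] about the fixed x, y, z axes, in that order (R = Rz(yaw) Ry(pitch) Rx(roll)).
In Python, from station import monitor, read_camera, order gives the robot as it stands.
- The arm moves only by the tool drive_tool, never from a script. Its argument "plan" is a list that holds one entry, the list of rows, each a list of 5 numbers: the gripper's target within -1 to 1 (shut at 1, half-way at 0, fully open at -1), then the shift along the tool's x, y, z in m, then the turn about the tool's y in degrees. A call has 1 to 20 rows; each row is the pose to reach, as a shift and turn from the pose measured when the call began, along the tool's axes at that moment; what a row does not reach only later rows make up. A row lasts 1/10 s, in which the tool goes at most 50 mm and 8.59 degrees, less where a joint would pass 70% of its speed; a pose out of reach is approached as far as the arm can. A call with a gripper value outside its range is refused whole. The fingers move at their own pace and stop on an object; "force" is the grip in N (left out, the last holds). Time passes only in rows, so rows that repeat a pose let the fingers close. It gives the time, the measured TCP pose, the force and the opening at its end, in the units of the state.
- monitor.read_state(): the state, without advancing time (a new reading comes with each control period).
- read_camera(name): name is "scene" or "side" or "wrist"; returns a dict with "frame" (384x512x3 uint8, red, green, blue), "camera_matrix" (3x3 intrinsics, pixels), "R" (3x3) and "t" (3): a world point X has camera coordinates R X + t; the wrist camera has in their place "tool_from_camera" (4x4, takes a point from camera to tool coordinates, whose origin is the TCP and whose axes are the tool frame's). Camera axes: x right, y down, z forward; pixel columns grow to the right and rows downward; lengths in m; the calibration is good to about 2 mm. A picture is of the moment at which its call begins: read the wrist's pose just before it. There is no depth.
- order.hand_in(): hands the job in, once; it reports no verdict.
The state is a dict: "t": time; "joint_positions": joint angles; "joint_vel": joint speeds; "tau": joint torques, N m; "eef_pos": TCP position; "orientation": TCP orientation; "wrist_force": force on the tool from outside, world axes, zero at the start; "torque": the same for the moment, N m; "gripper_width": finger opening in m.
Only numpy, scipy, OpenCV 4.12 (cv2) and the standard library are available. Lean on these libraries where they do the work, as an engineer would, in place of code of your own. Each camera call takes 0.05 s, during which the arm holds its last target.

TASK

On the blue slant rack, lay the upright tube with the orange cap over onto its side so that it slopes like the purple-capped tube already lying in the middle lane: tip it over the neck plate at the front of its own lane and let it down gently with the fingers all the way, never letting it drop. Then push its cap so that the tube slides home, the shoulder of the cap right up against the neck plate. Do it by touch only: do not grip the tube or lift it out of its lane, and leave the two purple-capped tubes as they are.

Things in the scene. Friction and masses are not known exactly. Their poses are not given: they have to be found in the camera images.
- slant_rack: Fixed blue rack (all sizes in mm), 114 deep (x) by 146 wide (y). Origin on the bench under the middle lane; x runs from front (neck plate, robot side) to back, z up. Three lanes along x at y = -50, 0, +50, each 32 wide, floor 6 above the bench, ribs 24 high between. Back (heel) wall: inner face x = +64, 36 high. The rack ends in front at x = -42; beyond is bare bench.
- neck_plate (a point): Point on the rack at x = -40, y = 0, z = 30 mm: top edge of the front face of the aluminium neck plate at the middle lane. The plate is 6 thick (x = -34 to -40) and spans all lanes; its edge is 30 above the bench in each lane and 40 beside the lanes, which makes a 32 wide notch in each lane.
- orange_tube: Loose tube, ORANGE cap, 104 mm long, 40 to 90 g, upright in an outer lane (rack y = +50 or -50), its axis at rack x = 37 to 49. Barrel 27.4 in diameter, flat foot; cap 35 in diameter, top 14 mm, so its shoulder is 90 above the foot. Origin: centre of the foot; z to the cap. Tipped over 15 degrees it falls by itself unless held from the front.
- cap_top (a point): Centre of the orange cap's flat end, 104 mm from the foot. Lying home (cap shoulder touching the neck plate's front face, lower foot edge on the lane floor) it is at rack x = -48 to -51, z = 49 and the tube slopes 17 degrees up to the front. Tipped from where it stood it may first lie up to 16 mm short of home; a few newtons on the cap's end slide it home.
- purple_tube: Loose tube of the same size and shape, PURPLE cap, upright in the other outer lane; it must stay standing there. Origin at the centre of its foot, z along the tube.
- laid_tube: Loose tube of the same size and shape, purple cap, already lying home in the middle lane (rack y = 0); it must stay as it lies. Origin at the centre of its foot, z along the tube to the cap.
Not all that is in view belongs to the job. Of the things like the orange_tube, leave any that is black; of the rest the smaller one is meant.

How it is judged:
By the outcome, as a careful person would: the job done as asked, in the order asked, and still so for the second after the job is handed in, with the robot touching nothing.
It also fails if it takes over 50 s, if anything falls off the work surface, if the arm or the gripper's body presses on something with over 40 N, if the wrist force passes 120 N, or if a joint passes its speed limit or range.

## Working session

There is one attempt and no reset: what is moved stays moved. The work goes in short steps, Python scripts to look and compute and a tool call to move; the robot and the scene stay as the last step left them, time stands still between calls to the robot, and variables do not carry over. Pictures are saved under pics/ and viewed, and the job is handed in when it is done.

Besides the shell and the picture viewer there is one more tool, called after "Emit:" as name(argument=value, ...), one argument or row to a line, values as JSON. drive_tool: Moves the arm, as the interface text tells. Its arguments: {"type":"object","properties":{"plan":{"type":"array","items":{"type":"array","items":{"type":"array","items":{"type":"number"}}}},"force":{"type":"number"}},"required":["plan"]}

```bash
mkdir -p pics; ls
cat > h.py <<'E'
import numpy as np, cv2
from station import monitor, read_camera, order
def snap(n,f):
    s=monitor.read_state(); c=read_camera(n); cv2.imwrite('pics/'+f,c['frame'][:,:,::-1]); return s,c
E
python3 - <<'E'
from h import *
import pickle
d={}
for n in['scene','side','wrist']:
    s,c=snap(n,n+'0.png'); d[n]=(s,c)
    print(n,c['camera_matrix'].tolist(),[np.round(c[k],3).tolist() for k in('R','t','tool_from_camera') if k in c])
pickle.dump(d,open('d0.pkl','wb'))
print(s)
E
```

```text
pics
scene [[396.08267429401087, 0.0, 252.0279814005185], [0.0, 396.08267429401087, 195.64231844809012], [0.0, 0.0, 1.0]] [[[-0.852, -0.524, 0.008], [-0.357, 0.57, -0.74], [0.383, -0.633, -0.672]], [0.399, 0.451, 0.566]]
side [[475.7494168733585, 0.0, 251.60000069686583], [0.0, 475.7494168733585, 190.78968940553386], [0.0, 0.0, 1.0]] [[[0.921, -0.39, -0.021], [-0.238, -0.518, -0.822], [0.309, 0.762, -0.569]], [-0.684, 0.12, 1.102]]
wrist [[338.94395091209356, 0.0, 260.40012673960814], [0.0, 338.94395091209356, 192.31151594761147], [0.0, 0.0, 1.0]] [[[-0.0, 0.954, 0.298, -0.082], [0.001, -0.298, 0.954, -0.157], [1.0, 0.0, -0.0, -0.0], [0.0, 0.0, 0.0, 1.0]]]
{'t': 0.1, 'joint_positions': array([ 0.26315049,  0.501784  , -0.42680768,  1.55130862,  0.22078361,
        1.13828169, -0.21031584]), 'joint_vel': array([ 0.00040847, -0.00168116,  0.00047164, -0.00266871, -0.00104898,
       -0.00072295,  0.0015278 ]), 'tau': array([-1.10208965e-02, -5.67877543e+01, -5.83891511e+00, -2.79918051e+01,
       -6.91340840e-02,  2.40444340e-02,  3.03501565e-05]), 'eef_pos': array([6.49389688e-01, 4.60154593e-07, 2.25778642e-01]), 'orientation': array([-1.57252736e+00,  9.15441501e-05, -1.57072845e+00]), 'wrist_force': array([ 0.13855056, -0.58074419,  0.4381897 ]), 'torque': array([-0.00933863, -0.01924465, -0.01294759]), 'gripper_width': 0.09210758015288104}
```

View pics/scene0.png

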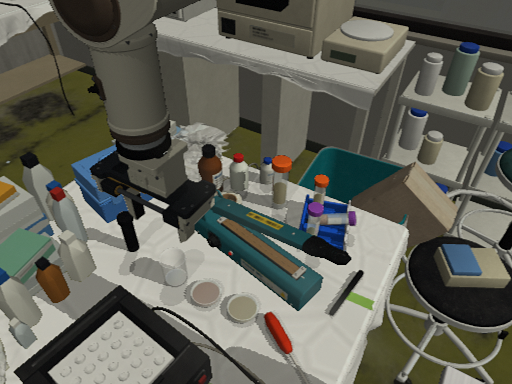

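View pics/side0.png

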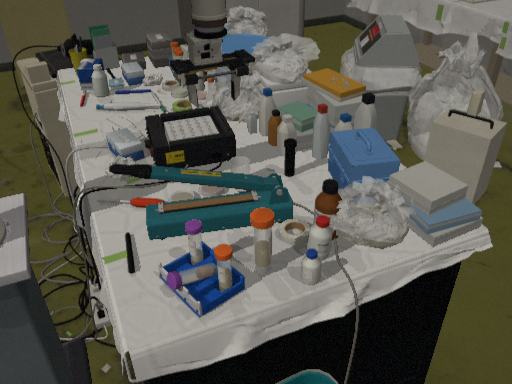

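View pics/wrist0.png

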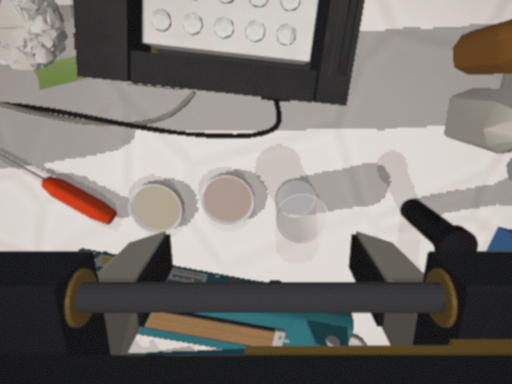

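The blue rack is at about (325,215) in the scene view and (200,275) in the side view. The smaller orange tube stands in one of its lanes, and a larger orange tube stands outside the rack. I'll zoom in next.

Run:
```python
import cv2
a=cv2.imread('pics/scene0.png')[165:260,280:380]; cv2.imwrite('pics/sz.png',cv2.resize(a,None,fx=6,fy=6,interpolation=cv2.INTER_CUBIC))
a=cv2.imread('pics/side0.png')[205:320,150:285]; cv2.imwrite('pics/dz.png',cv2.resize(a,None,fx=5,fy=5,interpolation=cv2.INTER_CUBIC))
```

```text
(no output)
```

View pics/sz.png

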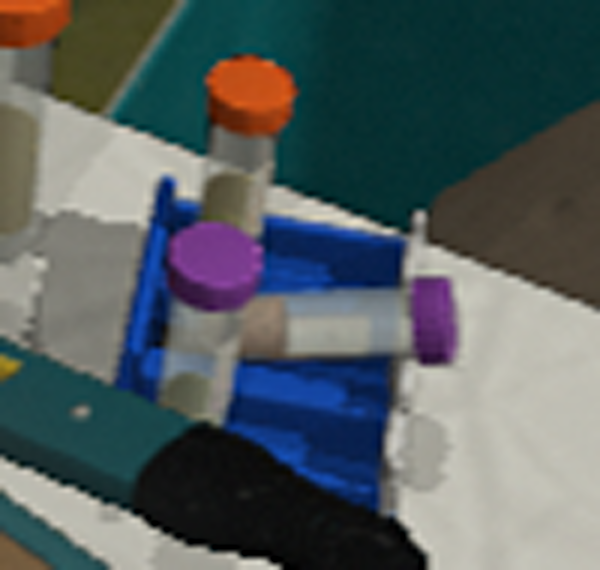

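View pics/dz.png

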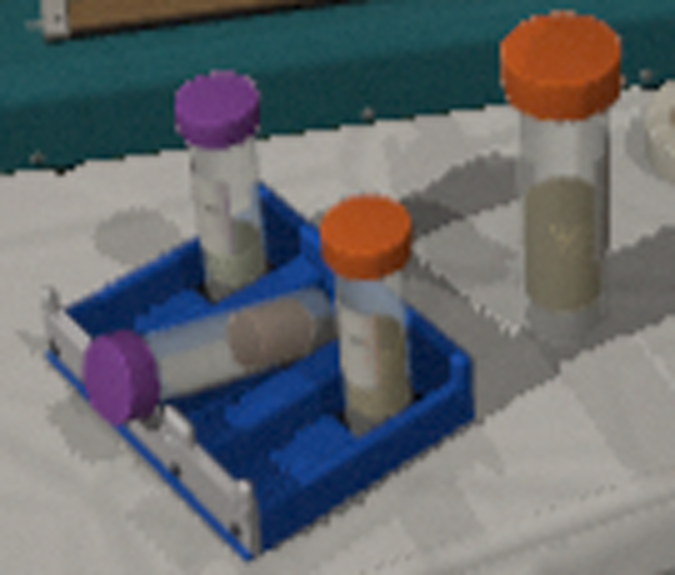

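```bash
cat > fit.py <<'E'
import numpy as np,pickle
from scipy.optimize import least_squares
d=pickle.load(open('d0.pkl','rb'))
def proj(n,X):
    c=d[n][1]; p=c['R']@X+c['t']; p=c['camera_matrix']@p; return p[:2]/p[2]
S=lambda x,y:np.array([280+x/6,165+y/6]); D=lambda x,y:np.array([150+x/5,205+y/5])
obs=[('side',D(250,555),lambda o,p:(-42,-73,0)),('side',D(472,418),lambda o,p:(72,-73,0)),('side',D(472,358),lambda o,p:(72,-73,36)),
('side',D(48,352),lambda o,p:(-42,73,0)),('side',D(366,222),lambda o,p:(o,-50,110)),('side',D(217,94),lambda o,p:(p,50,110)),
('scene',S(253,83),lambda o,p:(o,-50,110)),('scene',S(217,252),lambda o,p:(p,50,110)),('scene',S(380,512),lambda o,p:(-40,73,0)),
('side',D(252,487),lambda o,p:(-40,-73,40)),('scene',S(420,212),lambda o,p:(-37,-73,40)),('scene',S(436,320),lambda o,p:(-41,0,47))]
def W(q,r):
    r=np.array(r)/1e3;c,s=np.cos(q[2]),np.sin(q[2]); return np.array([q[0]+c*r[0]-s*r[1],q[1]+s*r[0]+c*r[1],r[2]])
def res(q): return np.concatenate([proj(n,W(q,f(q[3],q[4])))-u for n,u,f in obs])
best=None
if __name__=='__main__':
  for n in('side','scene'): print(n,-d[n][1]['R'].T@d[n][1]['t'])
  for y0 in np.arange(-3,3,1.):
    r=least_squares(res,[.6,-.4,y0,43,43],loss='soft_l1',x_scale=[.1,.1,1,10,10])
    if best is None or r.cost<best.cost: best=r
  q=best.x; print(q,np.degrees(q[2]),best.cost)
  for (n,u,f),e in zip(obs,res(q).reshape(-1,2)): print(n,f(q[3],q[4]),u.round(1),e.round(1))
  print('orange foot',W(q,(q[3],-50,6)),'purple',W(q,(q[4],50,6)),'neck',W(q,(-40,-50,30)))
  np.save('q.npy',q)
E
python3 fit.py
```

```text
side [ 0.31774101 -1.04377807  0.71119032]
scene [0.28428017 0.31028434 0.71134587]
[ 0.46685745 -0.35899104  0.29914268 38.71137455 39.6179034 ] 17.139613303869066 10.910939879780408
side (-42, -73, 0) [200. 316.] [-0.8  1.8]
side (72, -73, 0) [244.4 288.6] [ 1. -0.]
side (72, -73, 36) [244.4 276.6] [ 0.5 -0.8]
side (-42, 73, 0) [159.6 275.4] [-0.4  1. ]
side (np.float64(38.711374551869746), -50, 110) [223.2 249.4] [-0.8 -0.1]
side (np.float64(39.61790339622631), 50, 110) [193.4 223.8] [-0.5  0.5]
scene (np.float64(38.711374551869746), -50, 110) [322.2 178.8] [-0.6 -0.3]
scene (np.float64(39.61790339622631), 50, 110) [316.2 207. ] [-0.6 -0.3]
scene (-40, 73, 0) [343.3 250.3] [-0.2  3.6]
side (-40, -73, 40) [200.4 302.4] [-2.2  0.4]
scene (-37, -73, 40) [350.  200.3] [-0.6 -1. ]
scene (-41, 0, 47) [352.7 218.3] [-3.3 -0.5]
orange foot [ 0.51858468 -0.39536223  0.006     ] purple [ 0.48998085 -0.29953613  0.006     ] neck [ 0.44336892 -0.41855856  0.03      ]
```

Run:
```python
import numpy as np
from fit import *
q=np.load('q.npy')
def ray(n,u,z):
    c=d[n][1];C=-c['R'].T@c['t'];v=c['R'].T@np.linalg.inv(c['camera_matrix'])@np.array([*u,1]);return C+v*(z-C[2])/v[2]
def rk(P):
    e=P[:2]-q[:2];c,s=np.cos(q[2]),np.sin(q[2]);return (np.array([c*e[0]+s*e[1],-s*e[0]+c*e[1]])*1e3).round()
for nm,n,u,z in [('bigtube foot','side',(263,268),0),('bigtube cap@.15','side',(262,216),.15),('bigtube cap@.15 scene','scene',(283,161),.15),('handle end side@.08','side',(113,170),.08),('handle end scene@.08','scene',(343,258),.08),('sealer corner','side',(150,232),0),('blackpen','side',(130,270),0),('sealer corner sc','scene',(298,304),0)]:
    P=ray(n,u,z);print(nm,P.round(3),rk(P))
P=lambda t:None
# widths
for th,zt in [(0,82),(10,82),(15,82),(20,80),(25,78),(30,76),(35,73),(40,70),(45,66),(50,61),(55,56),(60,52),(65,46),(70,42),(73,40)]:
    t=np.radians(th);u=np.array([-np.sin(t),np.cos(t)]);n=np.array([np.cos(t),np.sin(t)])
    pts=[]
    for s in np.arange(0,104.01,.25):
        for p in (np.linspace(0,27.4,60) if s<90 else np.linspace(-3.8,31.2,60)):
            pts.append(s*u+p*n+[0,6])
    pts=np.array(pts);m=pts[pts[:,1]>=zt]
    print(th,zt,'front',m[:,0].min().round(1),'back',m[:,0].max().round(1),'w',np.ptp(m[:,0]).round(1),'top',pts[:,1].max().round(0))
```

```text
bigtube foot [ 0.614 -0.368  0.   ] [138. -52.]
bigtube cap@.15 [ 0.608 -0.38   0.15 ] [128. -61.]
bigtube cap@.15 scene [ 0.606 -0.359  0.15 ] [133. -41.]
handle end side@.08 [0.379 0.031 0.08 ] [ 31. 398.]
handle end scene@.08 [ 0.39  -0.222  0.08 ] [-34. 153.]
sealer corner [ 0.421 -0.149  0.   ] [ 18. 214.]
blackpen [ 0.353 -0.257  0.   ] [-79. 131.]
sealer corner sc [ 0.436 -0.128  0.   ] [ 39. 230.]
0 82 front -3.8 back 31.2 w 35.0 top 110.0
10 82 front -21.8 back 15.1 w 36.9 top 114.0
15 82 front -30.6 back 8.0 w 38.5 top 115.0
20 80 front -39.1 back 2.1 w 41.3 top 114.0
25 78 front -47.4 back -3.4 w 44.0 top 113.0
30 76 front -55.3 back -8.9 w 46.4 top 112.0
35 73 front -62.8 back -13.5 w 49.2 top 109.0
40 70 front -69.8 back -18.1 w 51.7 top 106.0
45 66 front -76.2 back -21.3 w 54.9 top 102.0
50 61 front -82.1 back -23.0 w 59.1 top 97.0
55 56 front -87.4 back -23.8 w 63.6 top 91.0
60 52 front -92.0 back -25.1 w 66.9 top 85.0
65 46 front -95.9 back -21.0 w 74.8 top 78.0
70 42 front -97.4 back -18.8 w 78.6 top 71.0
73 40 front -98.3 back -17.6 w 80.7 top 66.0
```

Emit:
drive_tool(
  plan=[
    [[-1, 0.05, -0.04, -0.02, -8], [-1, 0.1, -0.04, -0.04, -17.1], [-1, 0.15, -0.04, -0.05, -17.1], [-1, 0.2, -0.04, -0.07, -17.1], [-1, 0.25, -0.04, -0.08, -17.1], [-1, 0.3, -0.04, -0.1, -17.1], [-1, 0.35, -0.04, -0.12, -17.1], [-1, 0.395, -0.04, -0.131, -17.1], [-1, 0.395, -0.04, -0.131, -17.1], [-1, 0.395, -0.02, -0.131, -17.1], [-1, 0.395, -0.0, -0.131, -17.1], [-1, 0.395, -0.0, -0.131, -17.1], [-1, 0.395, -0.0, -0.131, -17.1]],
  ],
)

```text
t: 1.45
eef_pos: [0.5184, -0.3946, 0.2258]
orientation: [-1.573, 0.002, -1.272]
wrist_force: [-0.1, 0.2, 0.4]
gripper_width: 0.0916
```

Run:
```python
from h import *
import pickle
s,c=snap('wrist','w1.png'); pickle.dump((s,c),open('w1.pkl','wb')); print(s['eef_pos'],s['orientation'],s['t'])
a=cv2.imread('pics/scene0.png')[145:215,255:310]; b=cv2.imread('pics/side0.png')[200:290,235:290]
cv2.imwrite('pics/bt.png',np.hstack([cv2.resize(a,(330,420),interpolation=2),cv2.resize(b,(330,540),interpolation=2)[:420]]))
cv2.imwrite('pics/w1b.png',cv2.resize(cv2.imread('pics/w1.png'),(800,600),interpolation=2))
```

```text
[ 0.51835077 -0.39463358  0.2258389 ] [-1.57278995  0.00168244 -1.27193712] 1.45
```

View pics/w1b.png

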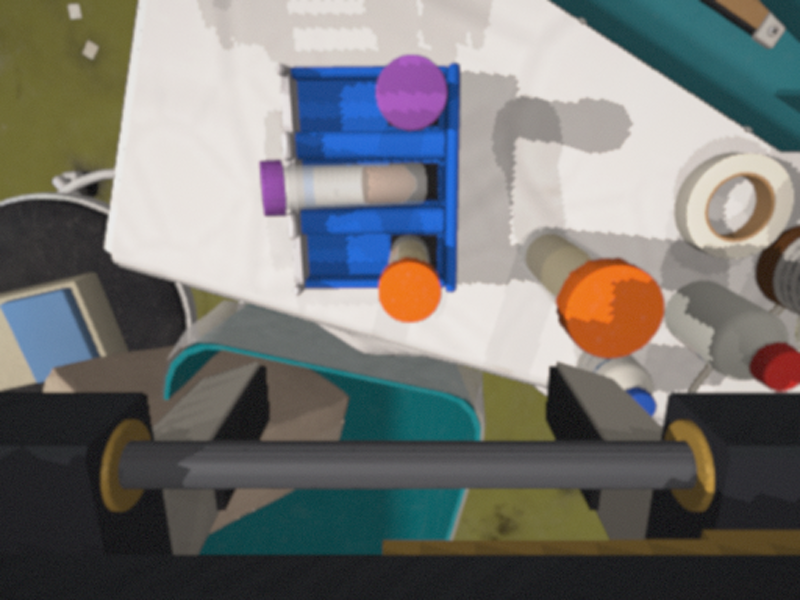

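View pics/bt.png

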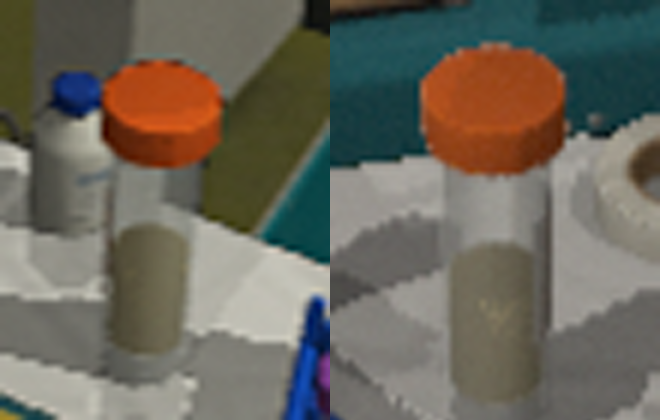

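The wrist view shows the rack square to the tool, with orange cap at (262,186) of 512x384, purple upright at (263,59), laid cap at (174,120) and the big orange cap at (390,197) behind the heel. I'll refine the poses and check the big tube for clearance.

```bash
cat > fit2.py <<'E'
from fit import *
import fit
from scipy.spatial.transform import Rotation as Ro
s,c=pickle.load(open('w1.pkl','rb'))
Rt=Ro.from_euler('xyz',s['orientation']).as_matrix();T=np.eye(4);T[:3,:3]=Rt;T[:3,3]=s['eef_pos']
M=np.linalg.inv(T@c['tool_from_camera']);d['wrist']=(s,dict(R=M[:3,:3],t=M[:3,3],camera_matrix=c['camera_matrix']))
V=lambda x,y:np.array([x,y])/1.5625
fit.obs=fit.obs+[('wrist',V(410,291),lambda o,p:(o,-50,110)),('wrist',V(411,93),lambda o,p:(p,50,110)),('wrist',V(457,66),lambda o,p:(72,73,36)),('wrist',V(456,290),lambda o,p:(72,-73,36)),('wrist',V(303,290),lambda o,p:(-37,-73,40)),('wrist',V(287,67),lambda o,p:(-37,73,40)),('wrist',V(262,188),lambda o,p:(-50,0,49))]
if __name__=='__main__':
  r=least_squares(fit.res,np.load('q.npy'),loss='soft_l1',x_scale=[.1,.1,1,10,10]);q=r.x
  print(q,np.degrees(q[2]))
  for (n,u,f),e in zip(fit.obs,fit.res(q).reshape(-1,2)): print(n,np.round(f(q[3],q[4])),e.round(1))
  np.save('q2.npy',q)
  print('tube',W(q,(q[3],-50,6)),'neck',W(q,(-40,-50,30)))
  B=least_squares(lambda X:np.concatenate([proj('scene',X)-[255+161/6,145+90/6],proj('side',X)-[235+493/6,200+84/6],proj('wrist',X)-V(610,308)]),[.6,-.37,.15])
  e=B.x[:2]-q[:2];cc,ss=np.cos(q[2]),np.sin(q[2]);print('big',B.x,B.fun.round(1),cc*e[0]+ss*e[1],-ss*e[0]+cc*e[1])
E
python3 fit2.py
```

```text
[ 0.46603034 -0.35750925  0.30719475 39.72861762 40.93252941] 17.600962926142344
side [-42 -73   0] [-1.1  1.3]
side [ 72 -73   0] [ 0.4 -0.7]
side [ 72 -73  36] [-0.1 -1.5]
side [-42  73   0] [-1.1  0.8]
side [ 40. -50. 110.] [-1.  -0.8]
side [ 41.  50. 110.] [-0.8 -0.1]
scene [ 40. -50. 110.] [-1.2  0.1]
scene [ 41.  50. 110.] [-1.   0.2]
scene [-40  73   0] [0.2 4.1]
side [-40 -73  40] [-2.5 -0.1]
scene [-37 -73  40] [-0.7 -0.6]
scene [-41   0  47] [-3.2 -0.1]
wrist [ 40. -50. 110.] [-0.1  1.3]
wrist [ 41.  50. 110.] [-0.   0.6]
wrist [72 73 36] [ 3.  -2.6]
wrist [ 72 -73  36] [0.6 2.8]
wrist [-37 -73  40] [-4.2  4.6]
wrist [-37  73  40] [-4.9 -2.8]
wrist [-50   0  49] [1.6 0.6]
tube [ 0.51901838 -0.39315515  0.006     ] neck [ 0.44302221 -0.41726396  0.03      ]
big [ 0.64726298 -0.37952986  0.09577119] [-10.9   8.8 -37.   18.2  12.2  12.4] 0.1660896178926532 -0.07579193127171621
```

```bash
sed -i 's#235+493/6#235+163/6#' fit2.py; python3 fit2.py | tail -1
python3 - <<'E'
from fit2 import *
import cv2
q=np.load('q2.npy')
out=[]
for n,f,(x0,x1,y0,y1),k in [('wrist','pics/w1.png',(150,310,30,215),3)]:
    im=cv2.resize(cv2.imread(f),None,fx=k,fy=k,interpolation=2)
    def P(r): return tuple(int(v) for v in (proj(n,W(q,r))+.5)*k)
    for pts in [[(-40,y,z) for y,z in((-73,40),(-66,40),(-66,30),(-34,30),(-34,40),(-16,40),(-16,30),(16,30),(16,40),(34,40),(34,30),(66,30),(66,40),(73,40))],[(64,-73,36),(64,73,36)],[(72,-73,36),(72,73,36)],[(-42,-73,0),(-42,73,0)],[(-42,-73,0),(72,-73,0)]]:
        for a,b in zip(pts,pts[1:]): cv2.line(im,P(a),P(b),(0,255,0),1)
    for o,y in((q[3],-50),(q[4],50)):
        for t in np.arange(0,6.3,.2): cv2.circle(im,P((o+17.5*np.cos(t),y+17.5*np.sin(t),110)),1,(255,255,0),-1)
    cv2.imwrite('pics/ov.png',im[y0*k:y1*k,x0*k:x1*k])
E
```

```text
big [ 0.61071006 -0.36356883  0.14199945] [-0.   2.1 -2.1  0.2  0.7  1. ] 0.1360742893058475 -0.04952502115337565
```

View pics/ov.png

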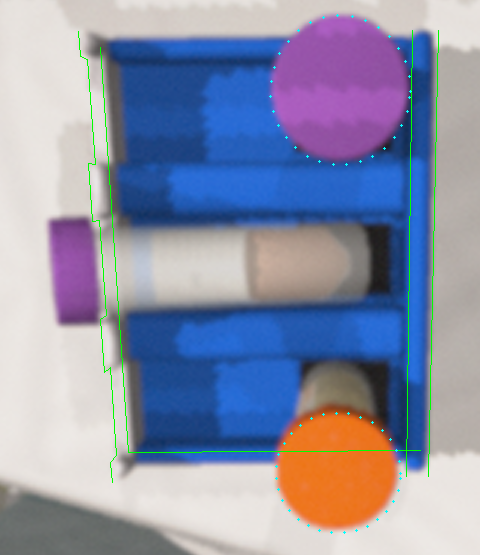

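Overlay: caps fit within about 1 px and the plate within about 2 mm. The big tube (top at 0.142) stands 95 mm behind the orange tube, so the tool must stay high at first. I'll set the jaws to about 48 mm while still in the air.

Emit:
drive_tool(
  plan=[
    [[-0.04, -0.001, 0, 0.001, 0], [-0.04, -0.001, 0.03, 0.001, 0], [-0.04, -0.001, 0.06, 0.001, 0], [-0.04, -0.001, 0.08, 0.001, 0], [-0.04, -0.001, 0.09, 0.001, 0], [-0.04, -0.001, 0.09, 0.001, 0]],
  ],
)

```text
t: 2.1
eef_pos: [0.5193, -0.3931, 0.1361]
orientation: [-1.573, 0.001, -1.271]
wrist_force: [-0.3, 0.8, 1.0]
gripper_width: 0.0499
```

Run:
```python
from h import *
s,c=snap('side','s2.png');s,c2=snap('scene','c2.png');print(s['t'],s['eef_pos'],s['wrist_force'])
a=c['frame'][150:310,150:310,::-1];b=c2['frame'][110:270,250:410,::-1]
cv2.imwrite('pics/x2.png',cv2.resize(np.hstack([a,b]),(800,400),interpolation=2))
```

```text
2.15 [ 0.52003915 -0.39356712  0.13735022] [0.71784557 0.23110256 0.17223585]
```

View pics/x2.png

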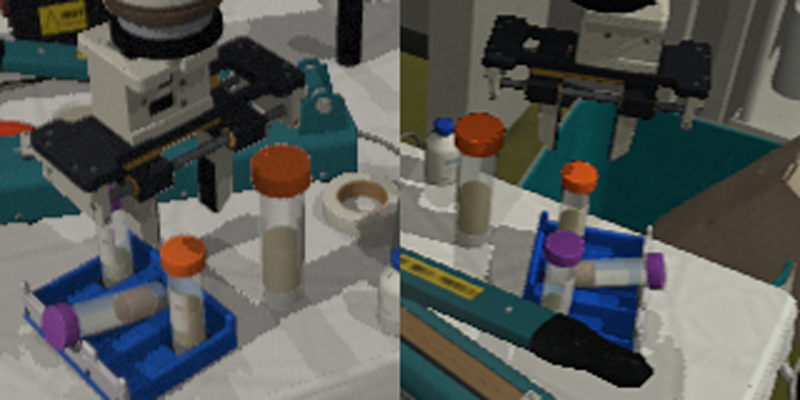

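Both views show the fingertips (side about (152,235) and (210,205) in the crop) straddling the spot above the orange cap at (183,245). I'll descend around the cap.

Emit:
drive_tool(
  plan=[
    [[-0.04, 0, 0.015, 0, 0], [-0.04, 0, 0.03, 0, 0], [-0.04, 0, 0.041, 0, 0], [-0.04, 0, 0.041, 0, 0]],
  ],
)

```text
t: 2.6
eef_pos: [0.5188, -0.393, 0.0943]
orientation: [-1.573, 0.002, -1.271]
wrist_force: [0.2, 0.6, -0.8]
gripper_width: 0.0477
```

```bash
cat > look.py <<'E'
from h import *
import sys
f=sys.argv[1]
s,c=snap('side','s_%s.png'%f);s2,c2=snap('scene','c_%s.png'%f);print(s2['t'],s2['eef_pos'],s2['wrist_force'],s2['gripper_width'])
q=np.load('q2.npy');e=s2['eef_pos'][:2]-q[:2];cc,ss=np.cos(q[2]),np.sin(q[2]);print('rack x,y,z mm',((cc*e[0]+ss*e[1])*1e3).round(1),((-ss*e[0]+cc*e[1])*1e3).round(1),(s2['eef_pos'][2]*1e3).round(1))
a=c['frame'][210:310,160:260,::-1];b=c2['frame'][150:250,280:380,::-1]
cv2.imwrite('pics/x_%s.png'%f,cv2.resize(np.hstack([a,b]),(800,400),interpolation=2))
E
python3 look.py 3
```

```text
2.65 [ 0.51955797 -0.39334954  0.09548289] [-0.37601092  0.8631723   0.34292685] 0.04784253664280767
rack x,y,z mm 40.2 -50.3 95.5
```

View pics/x_3.png

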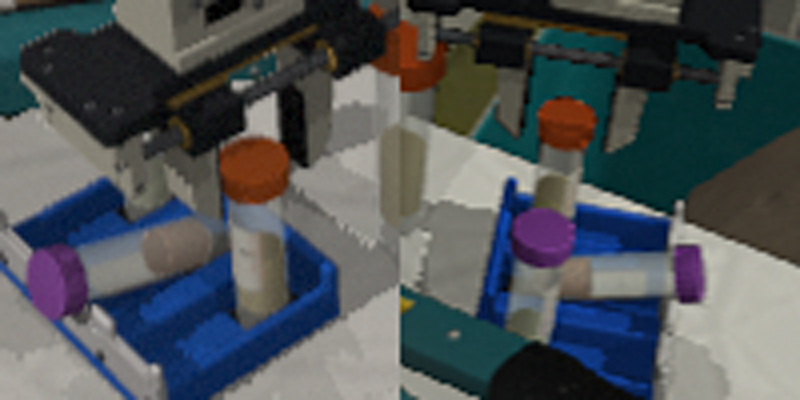

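The fingers straddle the cap without touching it. I'll narrow them to 41 mm and push forward gently to the balance angle.

Emit:
drive_tool(
  plan=[
    [[0.11, 0, 0, 0, 0], [0.11, 0, 0, 0, 0], [0.11, 0, 0, -0.002, 0], [0.11, 0, 0, -0.004, 0], [0.11, 0, 0, -0.006, 0], [0.11, 0, 0, -0.008, 0], [0.11, 0, 0, -0.01, 0], [0.11, 0, 0, -0.012, 0], [0.11, 0, 0, -0.014, 0], [0.11, 0, 0, -0.016, 0], [0.11, 0, 0, -0.018, 0], [0.11, 0, 0, -0.018, 0]],
  ],
)

```text
t: 3.9
eef_pos: [0.5026, -0.3993, 0.0963]
orientation: [-1.572, -0.0, -1.272]
wrist_force: [-0.3, -0.4, 0.0]
gripper_width: 0.0406
```

```bash
python3 look.py 4
```

```text
3.95 [ 0.50284604 -0.39913261  0.09638943] [-0.44291295  0.73525257 -0.84422135] 0.040489481952348354
rack x,y,z mm 22.5 -50.8 96.4
```

View pics/x_4.png

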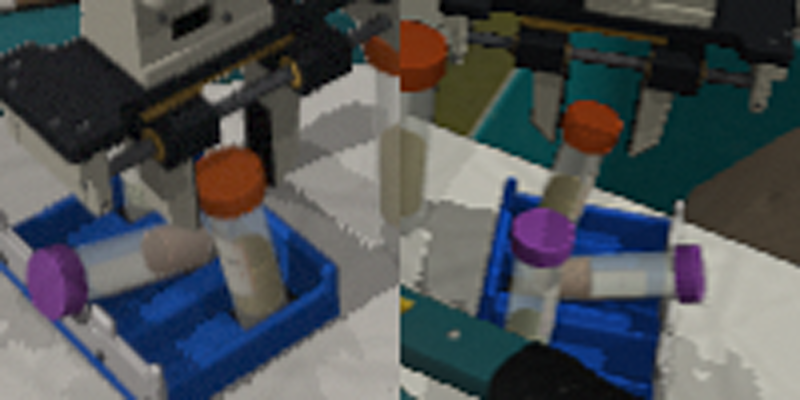

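The side view shows the tube tilted about 9–10° between the fingers, with its foot still in place. I'll carry it past balance until it leans on the front finger.

Emit:
drive_tool(
  plan=[
    [[0.13, 0, 0, -0.002, 0], [0.13, 0, 0, -0.0035, 0], [0.13, 0, 0, -0.005, 0], [0.13, 0, 0, -0.0065, 0], [0.13, 0, 0, -0.008, 0], [0.13, 0, 0, -0.0095, 0], [0.13, 0, 0, -0.011, 0], [0.13, 0, 0, -0.0125, 0], [0.13, 0, 0, -0.014, 0], [0.13, 0, 0, -0.014, 0]],
  ],
)

```text
t: 5.0
eef_pos: [0.4893, -0.4034, 0.0964]
orientation: [-1.571, -0.0, -1.272]
wrist_force: [0.2, 0.6, -0.1]
gripper_width: 0.0396
```

```bash
python3 look.py 5
```

```text
5.05 [ 0.48949736 -0.40329453  0.09644183] [0.9579923  0.23143971 0.04610763] 0.03984569624127752
rack x,y,z mm 8.5 -50.7 96.4
```

View pics/x_5.png

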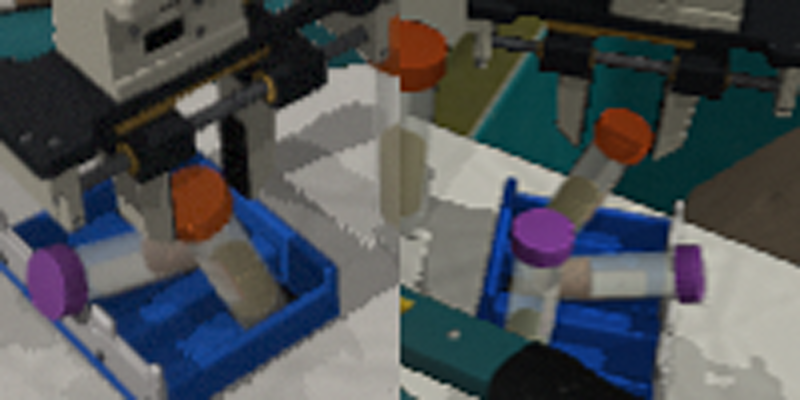

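```bash
cat > th.py <<'E'
from fit import *
import sys,cv2
q=np.load('q2.npy')
def ov(tag,ths,piv=26,y=-50):
    ims=[]
    for n,f,(x0,y0) in (('side','pics/s_%s.png'%tag,(160,210)),('scene','pics/c_%s.png'%tag,(280,150))):
        im=cv2.resize(cv2.imread(f)[y0:y0+100,x0:x0+100],(400,400),interpolation=2)
        for k,th in enumerate(ths):
            t=np.radians(th);u=np.array([-np.sin(t),np.cos(t)]);nn=np.array([np.cos(t),np.sin(t)])
            for s,R in((104,17.5),(90,17.5),(0,13.7)):
                pts=[]
                for a in np.linspace(0,6.2832,25):
                    p=np.array([piv,6])+s*u+(13.7+R*np.cos(a))*nn
                    w=W(q,(p[0],y+R*np.sin(a),p[1])); pts.append((proj(n,w)+.5-[x0,y0])*4)
                cv2.polylines(im,[np.int32(pts)],False,[(0,255,0),(255,255,0),(0,0,255)][k],1)
        ims.append(im)
    cv2.imwrite('pics/th_%s.png'%tag,np.hstack(ims))
a=sys.argv; ov(a[1],[float(v) for v in a[2].split(',')],float(a[3]) if len(a)>3 else 26)
E
python3 th.py 5 20,27
```

```text
(no output)
```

View pics/th_5.png

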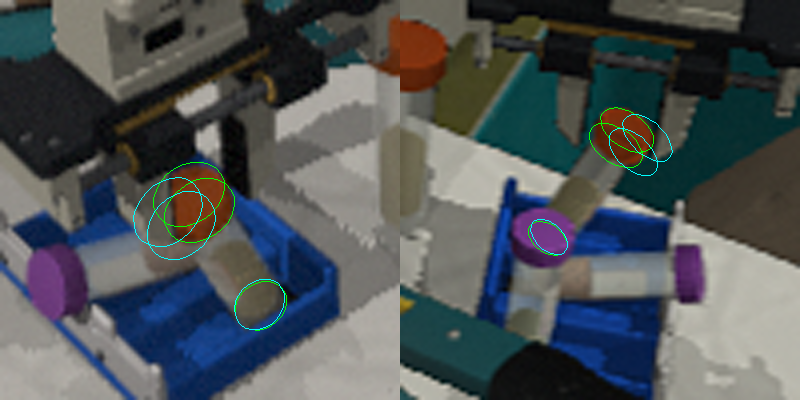

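The θ=20° overlay (green) matches the tube in both views, so it is leaning on the front finger as planned. I'll hold the front finger still, lower it for more overlap and back off the rear finger.

Emit:
drive_tool(
  plan=[
    [[0.09, 0, 0.0015, 0.001, 0], [0.05, 0, 0.003, 0.002, 0], [0.0, 0, 0.0045, 0.003, 0], [-0.04, 0, 0.006, 0.004, 0], [-0.085, 0, 0.0075, 0.005, 0], [-0.13, 0, 0.009, 0.006, 0], [-0.17, 0, 0.0105, 0.007, 0], [-0.217, 0, 0.012, 0.008, 0], [-0.217, 0, 0.013, 0.008, 0], [-0.217, 0, 0.013, 0.008, 0]],
  ],
)

```text
t: 6.1
eef_pos: [0.4971, -0.4008, 0.0832]
orientation: [-1.571, 0.0, -1.272]
wrist_force: [-0.8, -0.4, -0.5]
gripper_width: 0.0557
```

```bash
python3 look.py 6; python3 th.py 6 20
```

```text
6.15 [ 0.4971776  -0.40085756  0.08334346] [0.6232567  0.79833378 0.32544369] 0.05581099764753768
rack x,y,z mm 16.6 -50.7 83.3
```

View pics/th_6.png

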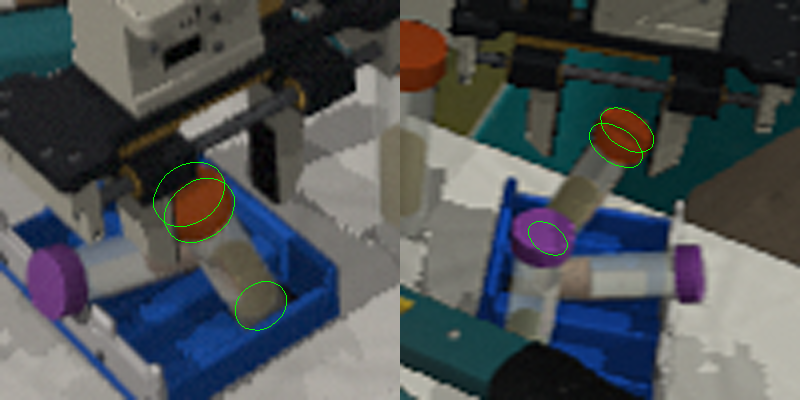

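Still held at about 20°. Next I'll let it down to about 40°.

Emit:
drive_tool(
  plan=[
    [[-0.217, 0, 0.0002, -0.0015, 0], [-0.217, 0, 0.0005, -0.003, 0], [-0.217, 0, 0.001, -0.005, 0], [-0.217, 0, 0.0015, -0.007, 0], [-0.217, 0, 0.002, -0.009, 0], [-0.217, 0, 0.0025, -0.011, 0], [-0.217, 0, 0.003, -0.013, 0], [-0.217, 0, 0.0035, -0.015, 0], [-0.217, 0, 0.004, -0.017, 0], [-0.217, 0, 0.0045, -0.019, 0], [-0.217, 0, 0.0052, -0.021, 0], [-0.217, 0, 0.006, -0.023, 0], [-0.217, 0, 0.007, -0.025, 0], [-0.217, 0, 0.008, -0.027, 0], [-0.217, 0, 0.009, -0.029, 0], [-0.217, 0, 0.01, -0.031, 0], [-0.217, 0, 0.011, -0.032, 0], [-0.217, 0, 0.011, -0.032, 0]],
  ],
)

```text
t: 8.0
eef_pos: [0.4662, -0.4104, 0.0722]
orientation: [-1.572, 0.0, -1.272]
wrist_force: [0.3, -0.6, 0.5]
gripper_width: 0.0555
```

```bash
python3 look.py 7; python3 th.py 7 40
```

```text
8.05 [ 0.46645163 -0.41036524  0.07235375] [-0.15807197  0.14486499 -0.35392747] 0.05598553433186031
rack x,y,z mm -15.6 -50.5 72.4
```

View pics/th_7.png

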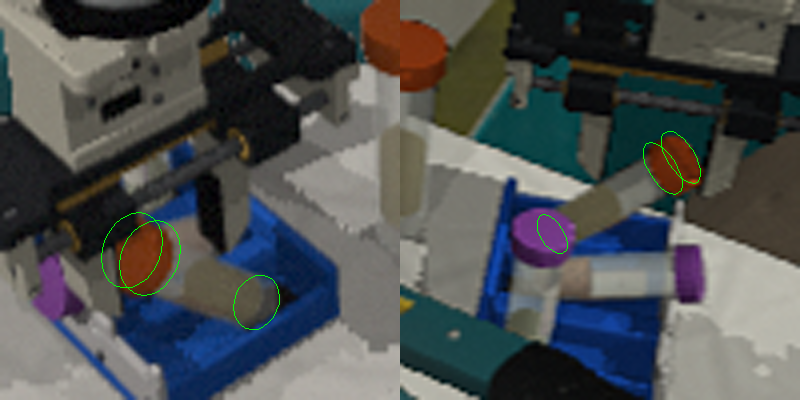

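The θ=40° overlay matches and the foot hasn't slipped. I'll widen the jaws to 84 mm with the front finger held fixed, so the rear finger stays clear.

Emit:
drive_tool(
  plan=[
    [[-0.278, 0, 0, 0.0014, 0], [-0.339, 0, 0, 0.0028, 0], [-0.4, 0, 0, 0.0042, 0], [-0.461, 0, 0, 0.0056, 0], [-0.522, 0, 0, 0.007, 0], [-0.583, 0, 0, 0.0084, 0], [-0.644, 0, 0, 0.0098, 0], [-0.705, 0, 0, 0.0112, 0], [-0.766, 0, 0, 0.0126, 0], [-0.826, 0, 0, 0.014, 0], [-0.826, 0, 0, 0.014, 0]],
  ],
)

```text
t: 9.2
eef_pos: [0.4803, -0.4061, 0.0725]
orientation: [-1.571, -0.0, -1.271]
wrist_force: [-1.0, -0.3, -0.1]
gripper_width: 0.0838
```

```bash
python3 look.py 8
```

```text
9.25 [ 0.48012719 -0.40613099  0.07241211] [-0.80703533  0.63372687 -0.23668666] 0.08339156501408462
rack x,y,z mm -1.3 -50.6 72.4
```

Emit:
drive_tool(
  plan=[
    [[-0.826, 0, 0.0008, -0.0014, 0], [-0.826, 0, 0.0018, -0.0028, 0], [-0.826, 0, 0.003, -0.0042, 0], [-0.826, 0, 0.0042, -0.0056, 0], [-0.826, 0, 0.0054, -0.007, 0], [-0.826, 0, 0.0066, -0.0083, 0], [-0.826, 0, 0.0078, -0.0095, 0], [-0.826, 0, 0.009, -0.0107, 0], [-0.826, 0, 0.0102, -0.0119, 0], [-0.826, 0, 0.0114, -0.013, 0], [-0.826, 0, 0.0126, -0.0142, 0], [-0.826, 0, 0.0138, -0.0155, 0], [-0.826, 0, 0.015, -0.0168, 0], [-0.826, 0, 0.0162, -0.018, 0], [-0.826, 0, 0.0162, -0.018, 0]],
  ],
)

```text
t: 10.8
eef_pos: [0.4624, -0.4115, 0.0559]
orientation: [-1.572, 0.0, -1.272]
wrist_force: [0.4, 0.7, -0.9]
gripper_width: 0.0836
```

```bash
python3 look.py 9; python3 th.py 9 54
```

```text
10.85 [ 0.46260949 -0.41153407  0.05609129] [-0.20761546 -0.32993547 -0.0996421 ] 0.08402493169388915
rack x,y,z mm -19.6 -50.5 56.1
```

View pics/th_9.png

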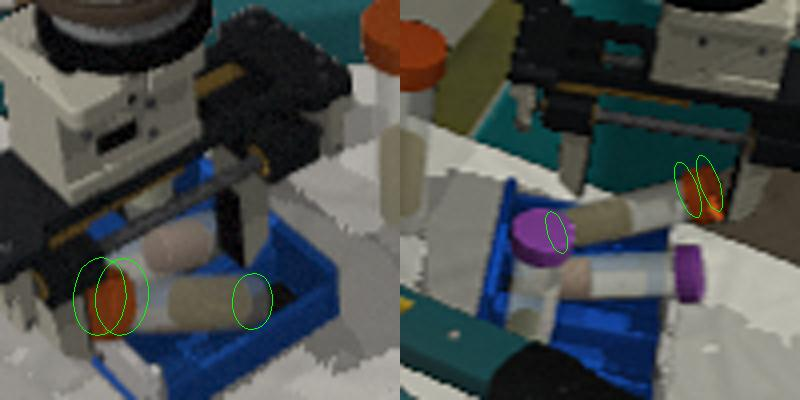

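```bash
python3 th.py 9 61,64 35
```

```text
(no output)
```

View pics/th_9.png

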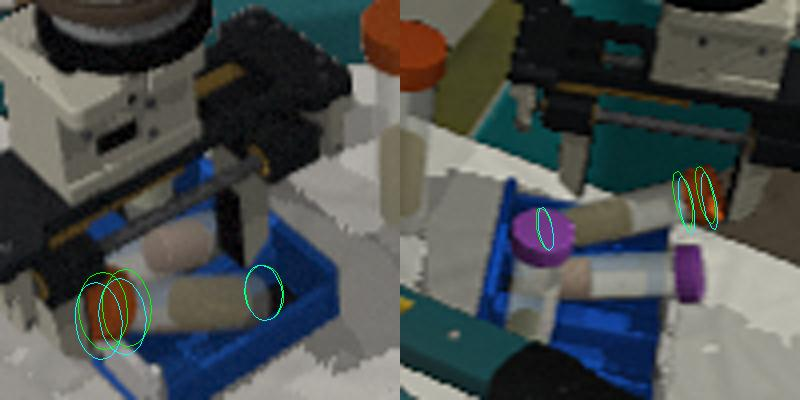

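```bash
python3 th.py 9 60,64 28
```

```text
(no output)
```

View pics/th_9.png

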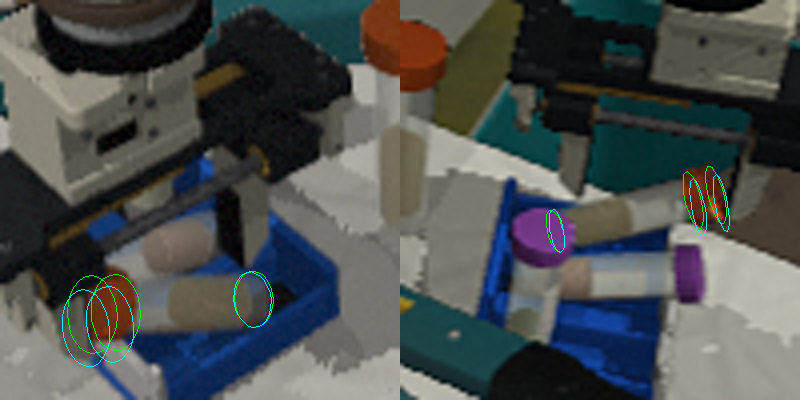

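Run:
```python
import cv2,numpy as np
a=cv2.imread('pics/s_9.png')[255:315,160:235];b=cv2.imread('pics/c_9.png')[170:230,410-80-0:405]
cv2.imwrite('pics/z9.png',np.hstack([cv2.resize(a,(400,320),interpolation=2),cv2.resize(b,(400,320),interpolation=2)]))
```

```text
(no output)
```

View pics/z9.png

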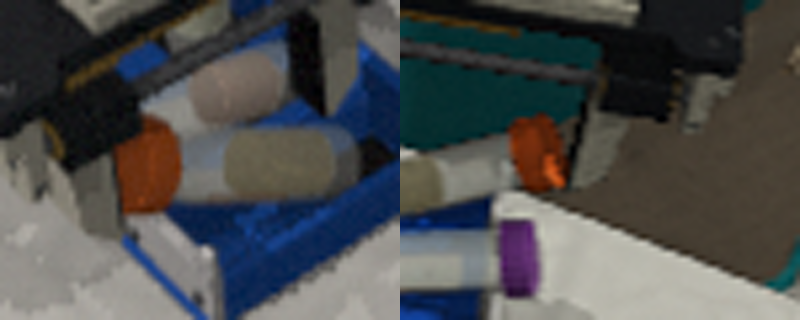

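At 58–59° the foot has slipped back about 4 mm and the rim is level with the fingertip. I'll lower the tip first and then continue slowly.

Emit:
drive_tool(
  plan=[
    [[-0.826, 0, 0.0015, 0, 0], [-0.826, 0, 0.003, 0, 0], [-0.826, 0, 0.0045, 0, 0], [-0.826, 0, 0.006, 0, 0], [-0.826, 0, 0.007, -0.0005, 0], [-0.826, 0, 0.008, -0.001, 0], [-0.826, 0, 0.009, -0.0015, 0], [-0.826, 0, 0.009, -0.0015, 0]],
  ],
)

```text
t: 11.7
eef_pos: [0.4611, -0.412, 0.047]
orientation: [-1.571, 0.0, -1.272]
wrist_force: [-0.4, 0.0, -0.6]
gripper_width: 0.0841
```

```bash
python3 look.py 10; python3 th.py 10 60 30;  python3 - <<'E'
import cv2,numpy as np
a=cv2.imread('pics/s_10.png')[255:315,160:235];b=cv2.imread('pics/c_10.png')[170:230,330:405]
t=cv2.imread('pics/th_10.png')
z=np.hstack([cv2.resize(a,(400,200*320//200)[:2],interpolation=2),cv2.resize(b,(400,320),interpolation=2)])
cv2.imwrite('pics/z10.png',cv2.resize(np.vstack([t,z]),(667,600)))
E
```

```text
11.75 [ 0.46122935 -0.41195358  0.0471062 ] [ 0.12674559 -0.27712913 -0.74456305] 0.08355668382224447
rack x,y,z mm -21.0 -50.4 47.1
```

View pics/z10.png

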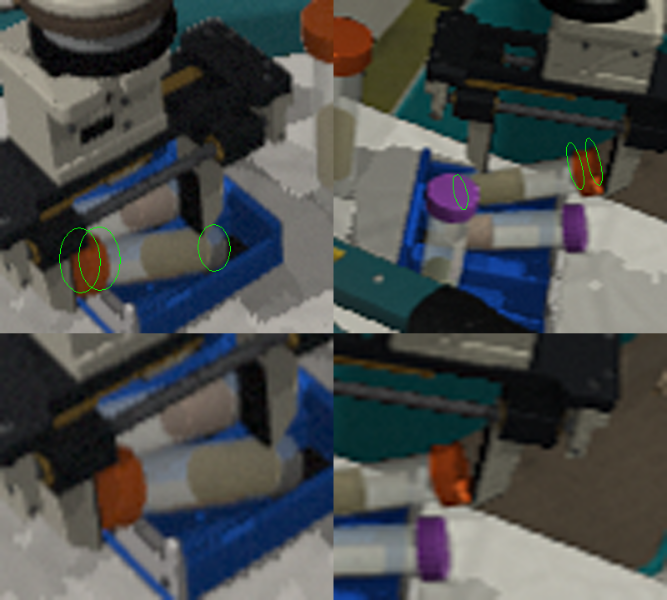

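Emit:
drive_tool(
  plan=[
    [[-0.87, 0, 0.0006, 0.0006, 0], [-0.91, 0, 0.0012, 0.0012, 0], [-0.96, 0, 0.0018, 0.0018, 0], [-1, 0, 0.0024, 0.0024, 0], [-1, 0, 0.003, 0.0018, 0], [-1, 0, 0.0036, 0.0012, 0], [-1, 0, 0.0042, 0.0005, 0], [-1, 0, 0.0048, -0.0002, 0], [-1, 0, 0.0053, -0.0009, 0], [-1, 0, 0.0057, -0.0016, 0], [-1, 0, 0.006, -0.0022, 0], [-1, 0, 0.006, -0.0022, 0]],
  ],
)

```text
t: 13.0
eef_pos: [0.459, -0.4127, 0.0411]
orientation: [-1.571, -0.0, -1.272]
wrist_force: [0.1, -0.6, -1.0]
gripper_width: 0.0916
```

```bash
cat > v.sh <<'X'
python3 look.py $1; python3 th.py $1 $2 $3;  python3 - <<E
import cv2,numpy as np
a=cv2.imread('pics/s_$1.png')[255:315,160:235];b=cv2.imread('pics/c_$1.png')[170:230,330:405]
t=cv2.imread('pics/th_$1.png')
z=np.hstack([cv2.resize(a,(400,320),interpolation=2),cv2.resize(b,(400,320),interpolation=2)])
cv2.imwrite('pics/z$1.png',cv2.resize(np.vstack([t,z]),(667,600)))
E
X
bash v.sh 11 70 33
```

```text
13.05 [ 0.45915418 -0.41266712  0.04118594] [ 0.20242067 -0.04984597  0.51089077] 0.09216413207346784
rack x,y,z mm -23.2 -50.5 41.2
```

View pics/z11.png

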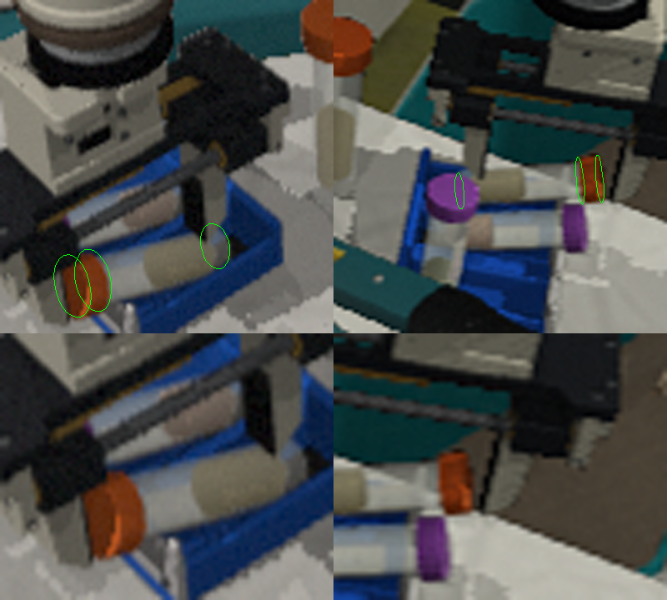

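About 70° now, almost lying. I'll back off the last few millimetres slowly.

Emit:
drive_tool(
  plan=[
    [[-1, 0, -0.0002, -0.0005, 0], [-1, 0, -0.0004, -0.001, 0], [-1, 0, -0.0006, -0.0015, 0], [-1, 0, -0.0008, -0.002, 0], [-1, 0, -0.001, -0.0025, 0], [-1, 0, -0.001, -0.003, 0], [-1, 0, -0.001, -0.0035, 0], [-1, 0, -0.001, -0.004, 0], [-1, 0, -0.001, -0.0045, 0], [-1, 0, -0.001, -0.005, 0], [-1, 0, -0.001, -0.006, 0], [-1, 0, -0.001, -0.007, 0], [-1, 0, -0.001, -0.008, 0], [-1, 0, -0.001, -0.008, 0]],
  ],
)

```text
t: 14.5
eef_pos: [0.4513, -0.4151, 0.0422]
orientation: [-1.571, -0.0, -1.272]
wrist_force: [0.4, 0.1, 0.1]
gripper_width: 0.0921
```

```bash
bash v.sh 12 73 33
```

```text
14.55 [ 0.45147094 -0.41508148  0.04220296] [-0.25741315  0.51745317  0.63874522] 0.09184560776321715
rack x,y,z mm -31.3 -50.5 42.2
```

View pics/z12.png

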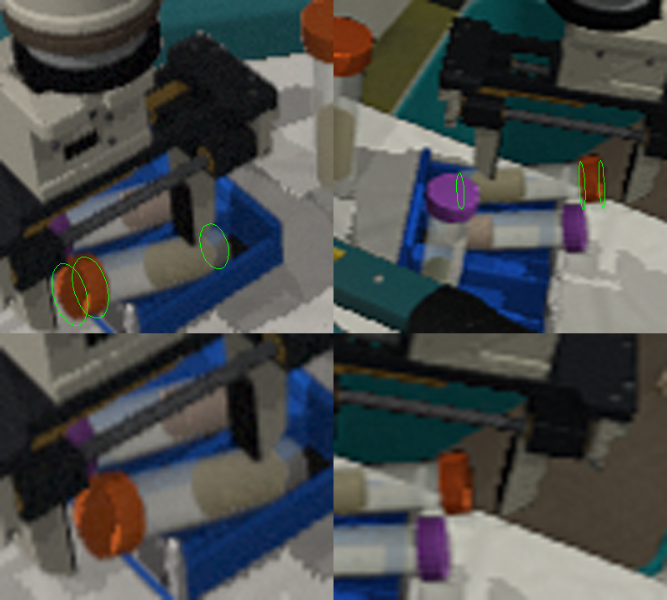

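The finger has left the cap and the tube stayed put, so it is lying on the plate at about 72–73°, a few mm short of home. Now I'll push the cap home with the same finger.

Emit:
drive_tool(
  plan=[
    [[-1, 0, -0.002, 0.001, 0], [-1, 0, -0.003, 0.003, 0], [-1, 0, -0.003, 0.005, 0], [-1, 0, -0.003, 0.007, 0], [-1, 0, -0.003, 0.009, 0], [-1, 0, -0.003, 0.0105, 0], [-1, 0, -0.003, 0.012, 0], [-1, 0, -0.003, 0.0135, 0], [-1, 0, -0.003, 0.015, 0], [-1, 0, -0.003, 0.0165, 0], [-1, 0, -0.003, 0.018, 0], [-1, 0, -0.003, 0.0195, 0], [-1, 0, -0.003, 0.021, 0], [-1, 0, -0.003, 0.021, 0]],
  ],
)

```text
t: 16.0
eef_pos: [0.472, -0.4087, 0.0453]
orientation: [-1.571, -0.0, -1.272]
wrist_force: [-0.2, 0.1, -0.0]
gripper_width: 0.0916
```

```bash
bash v.sh 13 73 46
```

```text
16.05 [ 0.47183163 -0.40875355  0.04524911] [-0.12112647 -0.43485103 -0.49564037] 0.09169078525474392
rack x,y,z mm -10.0 -50.6 45.2
```

View pics/z13.png

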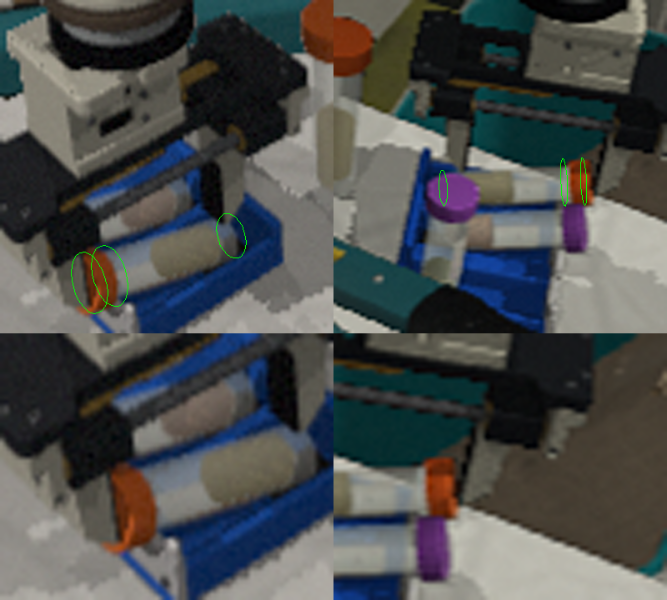

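Emit:
drive_tool(
  plan=[
    [[-1, 0, 0, 0.001, 0], [-1, 0, 0, 0.002, 0], [-1, 0, 0, 0.003, 0], [-1, 0, 0, 0.004, 0], [-1, 0, 0, 0.004, 0]],
  ],
)

```text
t: 16.6
eef_pos: [0.4754, -0.4077, 0.0452]
orientation: [-1.571, -0.0, -1.272]
wrist_force: [-0.4, -0.0, -0.6]
gripper_width: 0.092
```

Emit:
drive_tool(
  plan=[
    [[-1, 0, 0, 0.0007, 0], [-1, 0, 0, 0.0014, 0], [-1, 0, 0, 0.002, 0], [-1, 0, 0, 0.002, 0]],
  ],
)

```text
t: 17.0
eef_pos: [0.4762, -0.4076, 0.0449]
orientation: [-1.573, 0.0, -1.272]
wrist_force: [-4.3, -0.9, 0.9]
gripper_width: 0.0916
```

```bash
bash v.sh 14 73 46
```

```text
17.05 [ 0.47618327 -0.40756819  0.04492475] [-4.03271348 -1.94564616  1.64160874] 0.09202962032188759
rack x,y,z mm -5.5 -50.8 44.9
```

View pics/z14.png

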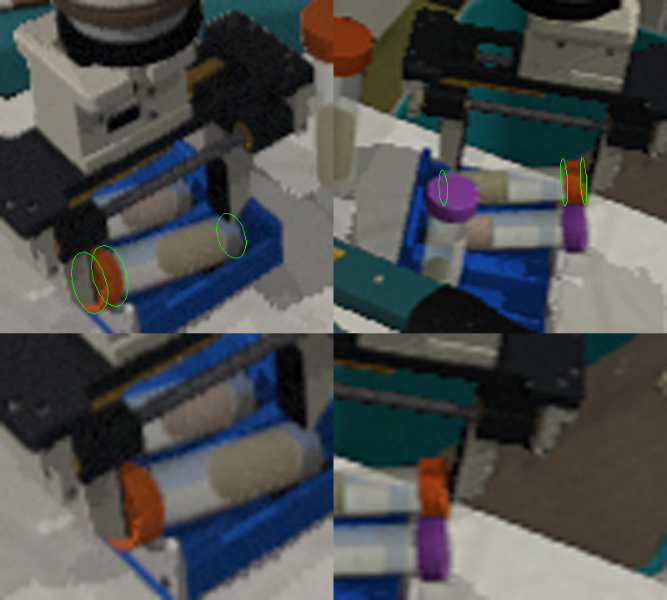

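The force rose sharply to about 4.5 N and the finger stopped at rack x ≈ -51.5, where home should be; the θ=73° home overlay matches. I'll back off, rise and check.

Emit:
drive_tool(
  plan=[
    [[-1, 0, 0, -0.003, 0], [-1, 0, 0, -0.006, 0], [-1, 0, 0, -0.01, 0], [-1, 0, 0, -0.01, 0], [-1, 0, -0.02, -0.01, 0], [-1, 0, -0.05, -0.01, 0], [-1, 0, -0.1, -0.01, 0], [-1, 0, -0.14, -0.01, 0], [-1, 0, -0.18, -0.01, 0], [-1, 0, -0.18, -0.01, 0], [-1, 0, -0.18, -0.01, 0], [-1, 0, -0.18, -0.01, 0]],
  ],
)

```text
t: 18.3
eef_pos: [0.4664, -0.4098, 0.2237]
orientation: [-1.574, 0.002, -1.272]
wrist_force: [0.2, 0.2, -0.5]
gripper_width: 0.0921
```

```bash
bash v.sh 15 73 46
python3 - <<'E'
from h import *
s,c=snap('wrist','w15.png'); print(s['eef_pos'])
cv2.imwrite('pics/w15z.png',cv2.resize(c['frame'][0:260,130:400,::-1],None,fx=2.3,fy=2.3,interpolation=2))
E
```

```text
18.35 [ 0.46619846 -0.40967754  0.2232562 ] [-0.4488338   0.41791031  0.21875751] 0.09181759783126753
rack x,y,z mm -15.6 -49.8 223.3
[ 0.46618655 -0.40968455  0.22310584]
```

View pics/z15.png

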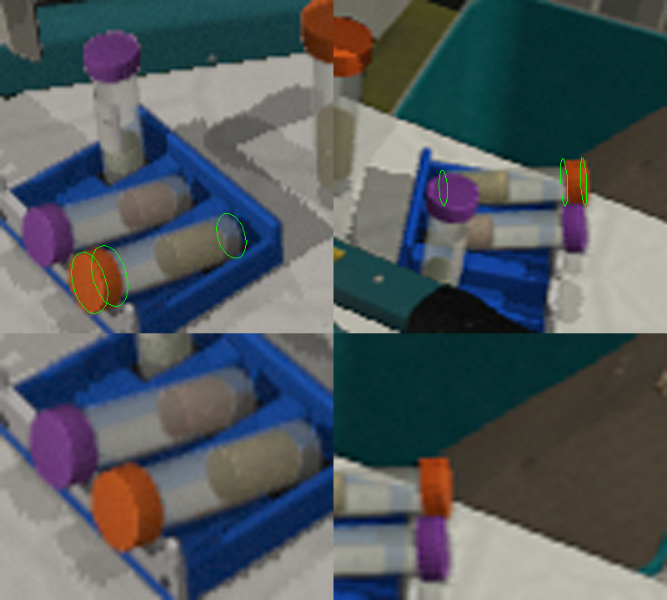

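View pics/w15z.png

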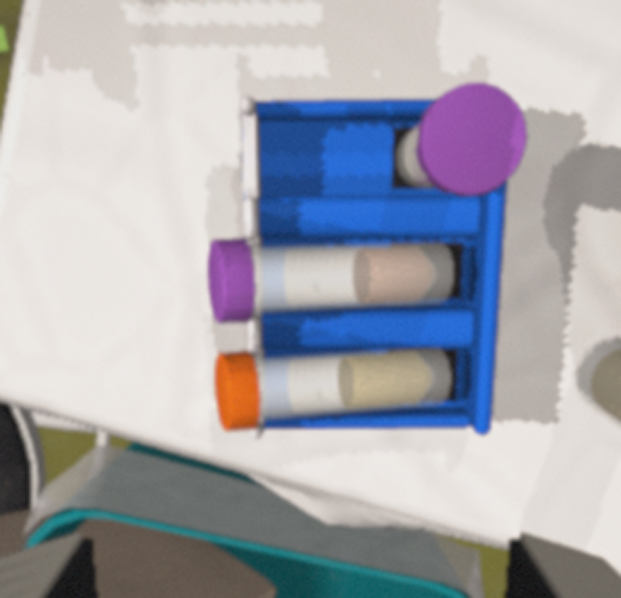

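The wrist view shows the orange shoulder at the plate (cap end 42 px in front of the plate line, against 43 px for the laid purple tube). The two slope alike and both purple tubes are unmoved. Handing in.

```bash
python3 -c "
from station import order
print(order.hand_in())"
```

```text
the job is handed in; nothing more can be done
None
```

The orange tube now lies home in its outer lane, sloping like the purple-capped tube in the middle lane. I handed the job in after about 18.5 s of robot time; no verdict was reported.

- **Lowering:** I tipped it with the fingers held open around the cap. The front finger held it from about 20° to 70°, and I saw no drop.
- **Sliding home:** I pushed the cap with the front finger until the force rose sharply to about 4.5 N. The finger stopped where home should be.
- **Last checks:** In the wrist view, the cap end stands about 42 px in front of the plate, against 43 px for the laid tube. The slope matches the 17° (73° tilt) overlay. Both purple tubes stand and lie as before, and the arm is clear.
- **What disagreed:**
  - The foot slid back 4–7 mm near the end of the lowering, when the cap rim was level with the fingertip.
  - I did not see the instant the tube came to rest on the plate, because the last few mm were lowered between pictures.
  - The plate fitted about 2 mm off in the wrist view. I relied on contact force and comparison with the laid tube for the final position.
  - The tube may be turned 1–2° within its lane.

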